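# Find the unbolted flap of the scrap-clay box and push it open

### The job

One of the five identical flaps on the scrap-clay box is not bolted: press lightly near the end of one flap after another until you find the one that rocks on its axle, then push its end down until the flap stands steeply open, much nearer upright than flat, ready to take trimmings, and leave it standing so. Only press and push with the fingers: do not pick up or shift any of the pots and tools standing about, and do not press hard, as the flaps crack.

Things in the scene. Friction and masses are not known exactly. Their poses are not given: they have to be found in the camera images.
- box: Grey scrap-clay reclaim box fixed to the bench, 270 (x) x 332 (y) x 110 mm high, origin at the centre of its underside, x pointing away from the robot's side, y to the left; it may be turned a little. Five identical plywood flaps lie flush in its deck in two rows; the middle place of the far row is plain closed deck on which small things stand. Under each flap is an open well 100 mm deep.
- deck (a point): Centre of the box's top deck, 110 mm above the bench. The flaps around it are 100 (box x) x 80 (box y) x 8 mm with 2 mm gaps. Each has an axle at mid thickness across its middle along box y, marked by steel caps: a press there tips nothing, so press near the -x or +x end. Four are bolted: they sink evenly on a rubber seal (4 N/mm, at most 4 mm). One, in any place, looks the same but rocks. Over 60 N cracks them.
- bay1 (a point): Centre of the top of the flap in the row nearest the robot, right-hand place, level with the deck and 4 mm above the axle; at box x -62.5, y -104 mm, 110 mm high. Axes as the box's.
- bay2 (a point): Centre of the top of the flap in the row nearest the robot, middle place, level with the deck and 4 mm above the axle; at box x -62.5, y +0 mm, 110 mm high. Axes as the box's.
- bay3 (a point): Centre of the top of the flap in the row nearest the robot, left-hand place, level with the deck and 4 mm above the axle; at box x -62.5, y +104 mm, 110 mm high. Axes as the box's.
- bay4 (a point): Centre of the top of the flap in the far row, right-hand place, level with the deck and 4 mm above the axle; at box x +62.5, y -104 mm, 110 mm high. Axes as the box's.
- bay5 (a point): Centre of the top of the flap in the far row, left-hand place, level with the deck and 4 mm above the axle; at box x +62.5, y +104 mm, 110 mm high. Axes as the box's.
- flap (a joint): Tilt in rad of the one unbolted flap, wherever it is: 0 flush, positive with its box -x end (towards the robot) pushed down, negative with its +x end down; stops at +1.3 and -1.3. It is balanced and its axle is stiff (0.08 N m, about 2.3 N at 35 mm from the axle), so it stays at whatever angle it is left.
- cup: Bystander: small clay cup, 44 mm across, 42 high, loose on the plain part of the deck. Origin under its centre.
- stilt: Bystander: small brown clay spool, 34 mm across, 30 high, loose on the plain part of the deck. Origin under its centre.
- pot: Bystander: open clay pot, 110 mm across, 130 high, loose on the bench to the left of the box. Origin under its centre.
- vase: Bystander: clay neck with a flared foot 110 mm across, 85 high, loose on the bench at the left. Origin under its centre.
- tin: Bystander: brown can, 80 mm across, 100 high, loose on the bench to the right of the box. Origin under its centre.
- brush: Bystander: brush lying on the bench at the right. Origin under its middle.

How it is judged:
By the outcome, as a careful person would: the job done as asked, in the order asked, and still so for the second after the job is handed in, with the robot touching nothing.
It also fails if it takes over 45 s, if anything falls off the work surface, if the arm or the gripper's body presses on something with over 40 N, if the wrist force passes 120 N, or if a joint passes its speed limit or range.

### The arm

A 7-joint arm with a two-finger parallel gripper is mounted at the origin on the work surface. World frame = base frame: x ahead of the robot, y to its left, z up, the work surface at z = 0. Lengths are in m, angles in rad, forces in N, time in s.
With the tool pointing down it reaches from about 0.425 to 0.875 m from the base axis. Payload 9.9 kg.
Tool frame: the origin (TCP) lies midway between the tips of the shut fingers; the grasp point (between the pads) lies 19 mm behind it (bot.pinch_z is the distance from the TCP to the grasp point, in m); z points along the fingers, y is the line along which they close (so a half turn about z gives the same grasp; the last joint's range is limited). The gripper opens to 85 mm and grips with 20 to 120 N. Pads are 22 mm wide; open, the fingers measure 114 mm over their backs; the gripper's body (76 mm by 85 mm) begins 54 mm behind the grasp point. The pads swing forward as they close: fully open they stand 13 mm farther back than shut.
Start: joints at [1.147, 0.576, 0.025, 1.437, -0.015, 1.129, -0.057], TCP at [0.225, -0.636, 0.231] pointing down, gripper open.
Joint ranges: [-2.76, 2.76], [-0.34, 2.15], [-1.52, 1.57], [0.19, 2.46], [-1.09, 4.23], [0.17, 1.99], [-2.82, 2.82]. Speed limits (rad/s): [2.22, 2.22, 3.01, 3.01, 3.14, 3.14, 3.14].

### API

Orientations are given as a unit quaternion [w, x, y, z].
In Python, from cell import bot gives the robot as it stands. Calls block until the motion is done:
- bot.movep(position, orientation): joint-space move of the TCP to a pose.
- bot.line_to(position, frame=None, feed=0.15, threshold=None): straight line of the TCP; frame=None keeps the orientation; feed is the mean speed in m/s. With threshold (N) it stops when the force on the tool has changed by that much, and returns True; else False.
- bot.move_j(angles): joint-space move.
- bot.set_gripper(opening, grasp_force=None): finger opening in m; grasp_force is the grip in N (None keeps the last); returns when the fingers have stopped.
- bot.pause(seconds).
- bot.inverse_kinematics(position, orientation): joint angles nearest the present ones, or None.
- bot.get_obs(): the state.
- bot.get_image(name): name is "scene" or "top" or "wrist"; returns the picture (420x560x3 uint8, red, green, blue); there is no depth.
- bot.camera_params(name): a dict with "camera_matrix" (3x3 intrinsics, pixels), "R" (3x3) and "t" (3): a world point X has camera coordinates R X + t. Camera axes: x right, y down, z forward; pixel columns grow to the right and rows downward; lengths in m; the calibration is good to about 2 mm. The wrist camera is an equidistant fisheye: a pixel r from the principal point sees the ray r / f radians off the axis. A picture is of the moment at which its call begins: read the wrist's pose just before it. camera_params takes no time and is no camera call; for the wrist camera it gives the pose at the moment of the call.
A pose or a line that the arm cannot do raises bot.Unreachable and nothing moves.
- bot.close_job(): hands the job in; it is judged then, once.
The state is a dict: "time": time; "qpos": joint angles; "qvel": joint speeds; "effort": joint torques, N m; "eef_pos": TCP position; "eef_rot": TCP orientation; "force": force on the tool from outside, world axes, zero at the start; "moment": the same for the moment, N m; "gripper_width": finger opening in m; "gripper_force": force on a finger pad.
Only numpy, scipy, OpenCV 4.12 (cv2) and the standard library are available. Lean on these libraries where they do the work, as an engineer would, in place of code of your own. Each camera call takes 0.05 s, during which the arm holds its last target. There are 200 camera calls.

## Working session

There is one attempt and no reset: what is moved stays moved. The work goes in short steps, each a Python script; the robot and the scene stay as the last script left them, time stands still between calls to the robot, and variables do not carry over. Pictures are saved under pics/ and viewed, at most 10 in all, crops included, and the job is handed in when it is done.

```bash
mkdir -p pics; python3 - <<'E'
from cell import bot
import cv2
for n in("top","scene"):
    cv2.imwrite(f"pics/{n}0.png",bot.get_image(n)[:,:,::-1])
    p=bot.camera_params(n);print(n,p)
o=bot.get_obs();print(o["time"],o["eef_pos"],o["eef_rot"],o["force"])
E
```

```text
top {'camera_matrix': array([[463.62714854,   0.        , 286.00654998],
       [  0.        , 463.62714854, 204.30544599],
       [  0.        ,   0.        ,   1.        ]]), 'R': array([[ 1.57285056e-02, -9.99875916e-01,  8.75999525e-04],
       [-9.81020672e-01, -1.56012334e-02, -1.93274528e-01],
       [ 1.93264213e-01,  2.18054586e-03, -9.81144326e-01]]), 't': array([0.01166232, 0.53768179, 1.51911246])}
scene {'camera_matrix': array([[384.6346348 ,   0.        , 286.53461694],
       [  0.        , 384.6346348 , 209.47583239],
       [  0.        ,   0.        ,   1.        ]]), 'R': array([[ 0.79884433,  0.60137185, -0.01412897],
       [ 0.37183724, -0.5121281 , -0.77424924],
       [-0.47284754,  0.61325094, -0.63272308]]), 't': array([-0.42785198, -0.1132464 ,  1.26990501])}
0.1 [ 0.22483502 -0.63603204  0.23054119] [-7.16047971e-04  9.85596290e-01  1.69113599e-01 -1.75696771e-04] [-0.19241666 -0.76749984  0.18023707]
```

View pics/top0.png

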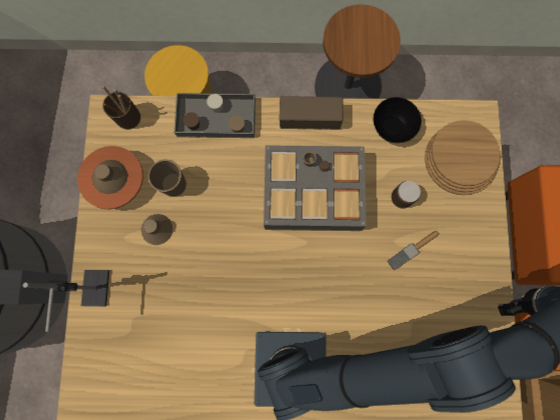

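View pics/scene0.png

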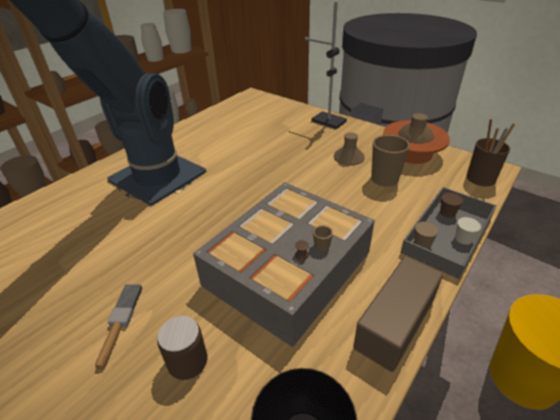

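Top view: near-row flaps are at about (346,205), (314,204) and (283,204), and far-row flaps at (346,167) and (283,167). The cup is at (310,159) and the stilt at (324,167). Next I'll fit the box pose from the flap centroids at z=0.11.

```bash
cat > h.py <<'E'
import numpy as np
from scipy.spatial.transform import Rotation as Rot
def cast(p,uv,z):
    d=p["R"].T@np.linalg.inv(p["camera_matrix"])@np.array([uv[0],uv[1],1.]); c=-p["R"].T@p["t"]
    return c+d*(z-c[2])/d[2]
BAYS={1:(-.0625,-.104),2:(-.0625,0),3:(-.0625,.104),4:(.0625,-.104),5:(.0625,.104)}
E
python3 - <<'E'
from cell import bot
import cv2,numpy as np
from h import *
im=cv2.imread("pics/top0.png");p=bot.camera_params("top")
hsv=cv2.cvtColor(im,cv2.COLOR_BGR2HSV)
m=((hsv[...,1]>70)&(hsv[...,2]>120)).astype(np.uint8)
roi=np.zeros_like(m);roi[150:221,270:361]=1;m*=roi
n,l,s,c=cv2.connectedComponentsWithStats(m)
px={1:(346,205),2:(314,204),3:(283,204),4:(346,167),5:(283,167)}
A=[];B=[]
for k,u in px.items():
    i=l[u[1],u[0]];(cc,sz,an)=cv2.minAreaRect(np.argwhere(l==i)[:,::-1].astype(np.float32))
    w=cast(p,cc,.11);print(k,s[i],cc,w.round(4));A.append(BAYS[k]);B.append(w[:2])
A=np.array(A);B=np.array(B);a=A-A.mean(0);b=B-B.mean(0)
yaw=np.arctan2((a[:,0]*b[:,1]-a[:,1]*b[:,0]).sum(),(a*b).sum())
R=np.array([[np.cos(yaw),-np.sin(yaw)],[np.sin(yaw),np.cos(yaw)]])
t=B.mean(0)-R@A.mean(0);print(yaw,t,(B-A@R.T-t).round(4));np.save("box.npy",[*t,yaw])
for nme,u,z in(("cup",(310,159),.15),("stilt",(324,167),.14)):
    print(nme,(R.T@(cast(p,u,z)[:2]-t)).round(3))
E
```

```text
1 [334 189  26  30 737] (346.5, 203.5) [ 0.5319 -0.1774  0.11  ]
2 [302 191  26  26 665] (314.5, 203.5) [ 0.5303 -0.0729  0.11  ]
3 [270 190  26  27 625] (282.48077392578125, 202.9038543701172) [0.5306 0.0316 0.11  ]
4 [334 153  25  29 714] (346.0, 167.0) [ 0.6553 -0.1769  0.11  ]
5 [271 154  25  25 620] (283.0, 166.0) [0.6554 0.032  0.11  ]
0.0032133207616120763 [ 0.59319935 -0.07267074] [[ 0.0009 -0.0005]
 [-0.0004 -0.0001]
 [ 0.0002  0.0005]
 [-0.0007 -0.0004]
 [ 0.0001  0.0005]]
cup [0.076 0.017]
stilt [ 0.052 -0.029]
```

```bash
cat >> h.py <<'E'
import os
if os.path.exists("box.npy"): bx,by,yaw=np.load("box.npy")
Rz=Rot.from_euler("z",yaw if os.path.exists("box.npy") else 0)
def W(x,y,z): return Rz.apply([x,y,z])+[bx,by,0]
def quat(al):
    s,c=np.sin(al),np.cos(al)
    M=np.column_stack([[c,0,s],[0,-1,0],[s,0,-c]])
    q=(Rz*Rot.from_matrix(M)).as_quat(); return q[[3,0,1,2]]
E
python3 - <<'E'
from cell import bot
from h import *
for k,(x,y) in BAYS.items():
    for al in(0,.3):
        for z in (.2,.08):
            q=bot.inverse_kinematics(W(x-.035,y,z),quat(al));print(k,al,z,None if q is None else np.round(q,2))
bot.set_gripper(0.0)
o=bot.get_obs();print(o["time"],o["gripper_width"])
for k in (1,2,3,5,4):
    x,y=BAYS[k]
    bot.movep(W(x-.035,y,.150),quat(0))
    bot.line_to(W(x-.035,y,.117),feed=.08)
    f0=bot.get_obs()["force"]
    hit=bot.line_to(W(x-.035,y,.106),feed=.012,threshold=6)
    o=bot.get_obs();print(k,hit,o["time"],o["eef_pos"].round(4),(o["force"]-f0).round(2),flush=True)
    bot.line_to(W(x-.035,y,.150),feed=.1)
    if not hit: break
E
```

```text
1 0 0.2 [ 0.27  0.39 -0.03  1.87  0.01  0.88 -1.33]
1 0 0.08 [ 0.24  0.55  0.02  2.   -0.02  0.59 -1.3 ]
1 0.3 0.2 [ 0.4   0.28 -0.1   2.12 -0.14  0.47 -1.15]
1 0.3 0.08 [ 0.62  0.5  -0.42  2.25  0.73  0.18 -2.  ]
2 0 0.2 [ 0.12  0.35 -0.1   1.93  0.04  0.86 -1.56]
2 0 0.08 [ 0.04  0.53  0.01  2.07 -0.01  0.55 -1.5 ]
2 0.3 0.2 [ 0.23  0.23 -0.2   2.18  0.08  0.43 -1.59]
2 0.3 0.08 [ 0.37  0.48 -0.42  2.33  1.21  0.19 -2.72]
3 0 0.2 [ 0.02  0.35 -0.24  1.94  0.11  0.86 -1.84]
3 0 0.08 [-0.12  0.52 -0.06  2.08  0.06  0.55 -1.78]
3 0.3 0.2 [ 0.09  0.23 -0.35  2.19  0.34  0.46 -2.1 ]
3 0.3 0.08 None
4 0 0.2 [ 0.2   0.56 -0.    1.56  0.    1.02 -1.36]
4 0 0.08 [ 0.19  0.68  0.03  1.69 -0.02  0.77 -1.34]
4 0.3 0.2 [ 0.29  0.43 -0.06  1.85 -0.08  0.57 -1.27]
4 0.3 0.08 [ 0.26  0.59 -0.02  1.97 -0.22  0.29 -1.12]
5 0 0.2 [-0.04  0.52 -0.13  1.63  0.08  1.   -1.77]
5 0 0.08 [-0.12  0.66 -0.01  1.75  0.    0.73 -1.7 ]
5 0.3 0.2 [-0.01  0.4  -0.2   1.92  0.25  0.55 -1.94]
5 0.3 0.08 [-0.25  0.57  0.15  2.05 -0.18  0.23 -1.53]
0.8667 9.169627696856052e-05
1 True 4.1083 [ 0.496 -0.177  0.108] [-2.21  0.3   6.87]
2 True 6.4667 [ 0.4957 -0.0729  0.108 ] [-0.94  0.33  6.5 ]
3 False 9.175 [0.4952 0.031  0.1059] [-1.04  0.47  0.69]
```

Bay 3 rocks; bays 1 and 2 are bolted. Leaning the wrist towards the robot isn't reachable at bay 3, so I'll push its far (+x) end down with the gripper leaning away from the raised half.

```bash
cat >> h.py <<'E'
AL=.3
def push(th,r=.022,lift=0,back=0):
    "TCP for the front finger corner on flap 3's top, +x end tilted th down"
    X=-r*np.cos(th)-.004*np.sin(th)-.011*np.cos(AL)-back; z=.106-r*np.sin(th)+.004*np.cos(th)-.011*np.sin(AL)+lift
    return W(-.0625-X,.104,z)
Q=quat(-AL)
E
python3 - <<'E'
from cell import bot
from h import *
import cv2
bot.movep(push(.3,lift=.05),Q)
f0=bot.get_obs()["force"]
for th in np.linspace(.3,1.22,8):
    hit=bot.line_to(push(th),feed=.04,threshold=20)
    o=bot.get_obs();print(round(th,2),hit,o["time"],(o["eef_pos"]-push(th)).round(4),(o["force"]-f0).round(1),flush=True)
    if hit: break
cv2.imwrite("pics/s1.png",cv2.resize(bot.get_image("scene")[130:290,190:400,::-1],None,fx=3,fy=3))
E
```

```text
0.3 False 11.7083 [-0.0001 -0.      0.    ] [1.3 0.9 0.1]
0.43 False 11.9583 [ 0.     -0.     -0.0001] [0.8 2.3 0.1]
0.56 False 12.2083 [-0.     -0.     -0.0002] [0.7 1.3 0.7]
0.69 False 12.4583 [-0.0001 -0.     -0.0002] [ 2.1  1.1 -0.7]
0.83 False 12.7083 [-0.0001 -0.     -0.0002] [1.8 0.5 0.4]
0.96 False 12.9583 [-0.0001 -0.     -0.0001] [2.1 1.  1.1]
1.09 False 13.2083 [-0.      0.     -0.0001] [4.  1.  0.7]
1.22 False 13.4583 [ 0.      0.     -0.0001] [ 3.8  0.6 -0.3]
```

View pics/s1.png

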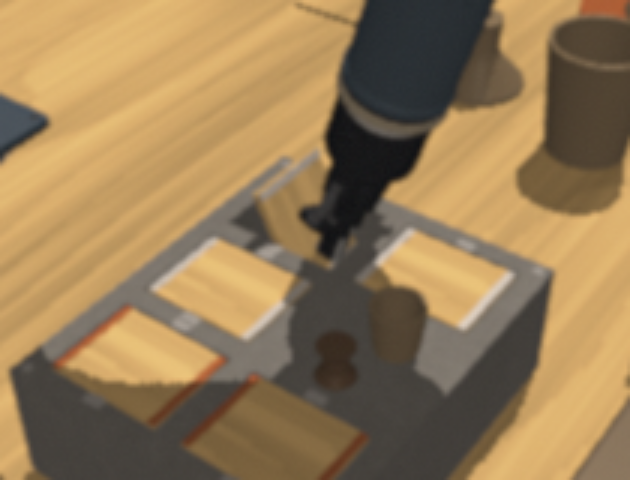

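The crop shows bay 3's near end raised steeply at crop (290,180), with the finger at (340,230) and the cup and stilt undisturbed. Now I'll back off along the tool axis, move clear and check the angle.

```bash
python3 - <<'E'
from cell import bot
from h import *
import cv2
bot.line_to(push(1.22,back=.004),feed=.04)
d=Rz.apply([-np.sin(AL),0,-np.cos(AL)])
bot.line_to(push(1.22,back=.004)-.12*d,feed=.15)
print(bot.get_obs()["time"])
p=bot.get_obs()["eef_pos"]; bot.movep([.5,-.35,.35],quat(0))
for n,(a,b,c,e) in {"scene":(170,270,230,380),"top":(130,240,240,380)}.items():
    im=bot.get_image(n); cv2.imwrite(f"pics/{n}_2full.png",im[:,:,::-1])
    cv2.imwrite(f"pics/{n}2.png",cv2.resize(im[a:b,c:e,::-1],None,fx=5,fy=5,interpolation=cv2.INTER_CUBIC))
    P=bot.camera_params(n)
    # predicted raised-end edge corners (top face) for several tilts, in crop pixels
    for th in(1.0,1.1,1.2,1.3):
        u=[]
        for y in(.064,.144):
            X=W(-.0625-.05*np.cos(th)+.004*np.sin(th),.104*0+y,.106+.05*np.sin(th)+.004*np.cos(th))
            q=P["camera_matrix"]@(P["R"]@X+P["t"]);q=q[:2]/q[2];u.append(((q-[c,a])*5).round())
        print(n,th,u)
print(bot.get_obs()["time"])
E
```

```text
14.7083
scene 1.0 [array([220., 122.]), array([317.,  45.])]
scene 1.1 [array([227., 122.]), array([324.,  44.])]
scene 1.2 [array([235., 122.]), array([332.,  45.])]
scene 1.3 [array([242., 124.]), array([340.,  46.])]
top 1.0 [array([275., 390.]), array([149., 388.])]
top 1.1 [array([275., 382.]), array([149., 381.])]
top 1.2 [array([276., 374.]), array([149., 373.])]
top 1.3 [array([276., 366.]), array([149., 365.])]
16.3667
```

View pics/scene2.png

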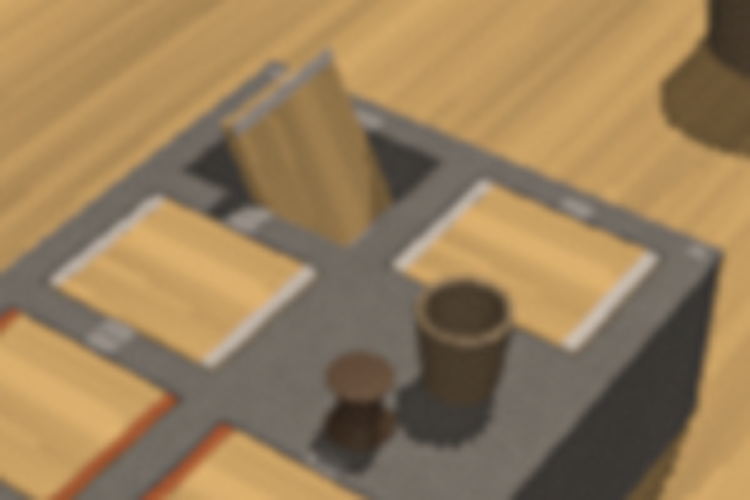

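View pics/top2.png

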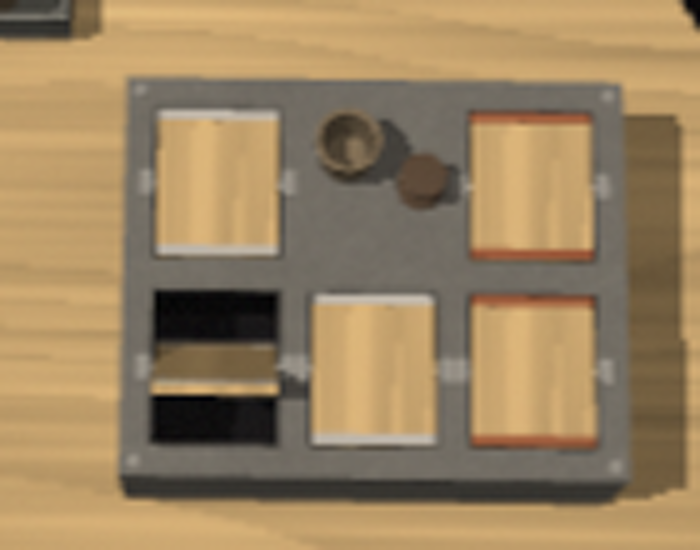

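The top view puts the raised edge at crop row ~383, which is a tilt of about 1.1 rad, and the scene view gives about 1.15. The cup and stilt haven't moved. A light second push towards the stop will add margin.

```bash
python3 - <<'E'
from cell import bot
from h import *
import cv2
d=Rz.apply([-np.sin(AL),0,-np.cos(AL)]);e=push(1.22,back=.006)
bot.movep(e-.12*d,Q)
bot.line_to(e,feed=.12,threshold=15)
for th in(1.22,1.3,1.38):
    h=bot.line_to(push(th),feed=.02,threshold=10);o=bot.get_obs();print(th,h,o["force"].round(1),o["time"])
    if h:break
bot.line_to(o["eef_pos"]+Rz.apply([.006,0,0]),feed=.05)
bot.line_to(bot.get_obs()["eef_pos"]-.12*d,feed=.15)
bot.movep([.5,-.35,.35],quat(0))
im=bot.get_image("top");print(bot.get_obs()["time"])
cv2.imwrite("pics/top3.png",cv2.resize(im[130:240,240:380,::-1],None,fx=5,fy=5,interpolation=cv2.INTER_CUBIC))
E
```

```text
1.22 False [-0.4  0.3  0.1] 19.525
1.3 False [ 1.1 -0.5  2.2] 19.775
1.38 False [4.  0.4 0.5] 20.025
22.8583
```

View pics/top3.png

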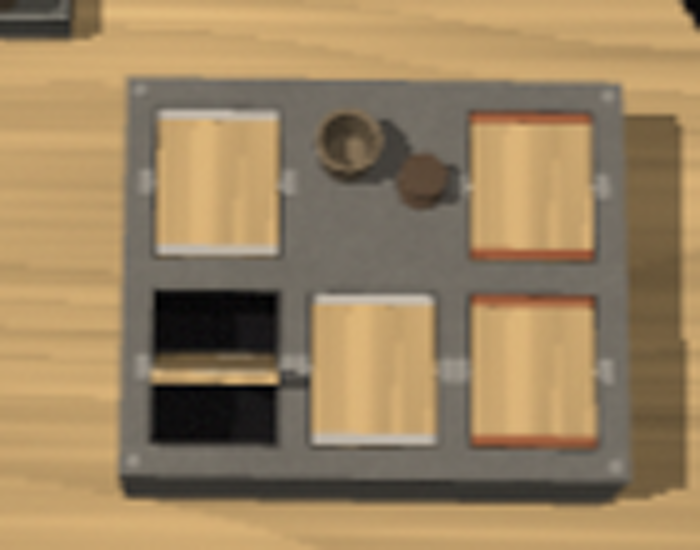

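The raised edge is now at crop row ~370, a tilt of about 1.25 rad. Everything else is unmoved and the arm is clear.

```bash
python3 -c "
from cell import bot
print(bot.close_job())"
```

```text
the job is handed in; nothing more can be done
None
```

Bay 3 (near row, left) was the unbolted flap; I pushed its far end down and left it standing open at about 1.25 rad (about 72°) by the camera, with the cup and stilt unmoved, the arm clear, and the job handed in at about 23 s.

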